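# Hang the humidity logger on its screw and start it

## Robot

A 6-joint arm with a two-finger parallel gripper is mounted at the origin on the work surface. World frame = base frame: x ahead of the robot, y to its left, z up, the work surface at z = 0. Lengths are in m, angles in degrees, forces in N, time in s.
With the tool pointing down it reaches from about 0.4 to 0.825 m from the base axis. Payload 7 kg.
Tool frame: the origin (TCP) lies midway between the tips of the shut fingers; the grasp point (between the pads) lies 19 mm behind it (ctrl.hold_point_z is the distance from the TCP to the grasp point, in m); z points along the fingers, y is the line along which they close (so a half turn about z gives the same grasp; the last joint's range is limited). The gripper opens to 88 mm and grips with 3 to 60 N. Pads are 19 mm wide; open, the fingers measure 130 mm over their backs; the gripper's body (78 mm by 193 mm) begins 47 mm behind the grasp point.
Start: joints at [-51.79, 20.546, 0.682, 0, -70.136, -16.507], TCP at [0.25, -0.627, 0.227] pointing down, gripper open.
Joint ranges: [-176.03, 176.03], [-82.01, 121.73], [-58.28, 71.71], [-173.87, 95.51], [-174.79, -0.11], [-173.66, 173.66]. Speed limits (degrees/s): [136.94, 136.94, 172.46, 180, 180, 180].

## Interface

Orientations are given as [roll, pitch, yaw] about the fixed x, y, z axes, in that order (R = Rz(yaw) Ry(pitch) Rx(roll)).
In Python, from plant import ctrl gives the robot as it stands.
- The arm moves only by the tool apply_moves, never from a script. Its argument "deltas" is a list of rows, each an object with "fingers": the finger opening in mm, from 0 to 87.6; "delta_pos": the shift along the tool's x, y, z in mm, a list of three; "angular": the turn, a rotation vector about the tool's x, y, z in degrees, a list of three. A call has 1 to 10 rows; each row is the pose to reach, as a shift and turn from the pose commanded when the call began, along the tool's axes at that moment; what a row does not reach only later rows make up. A row lasts 1/10 s, in which the tool goes at most 50 mm and 8.59 degrees, less where a joint would pass 70% of its speed; a pose out of reach is approached as far as the arm can. A call with a gripper value outside its range is refused whole. The fingers move at their own pace and stop on an object; the grip force is fixed at half the most. Time passes only in rows, so rows that repeat a pose let the fingers close. It gives the time, the measured TCP pose, the force, the opening and the grip force at its end, in the units of the state.
- ctrl.get_obs(): the state, without advancing time (a new reading comes with each control period).
- ctrl.snapshot(name): name is "scene" or "top" or "wrist"; returns the picture (400x640x3 uint8, red, green, blue); there is no depth.
- ctrl.camera_params(name): a dict with "fx", "fy", "cx", "cy" (pixels), "cam_to_world" (4x4, takes a point from camera to world coordinates); the wrist camera has in their place "mount" (4x4, takes a point from camera to tool coordinates, whose origin is the TCP and whose axes are the flange's). Camera axes: x right, y up, looking along -z (the intrinsics and any distortion apply to the point x, -y, -z); pixel columns grow to the right and rows downward; lengths in m; the calibration is good to about 2 mm. A picture is of the moment at which its call begins: read the wrist's pose just before it. camera_params takes no time and is no camera call.
- ctrl.close_job(): hands the job in; it is judged then, once.
The state is a dict: "clock": time; "joint_pos": joint angles; "qvel": joint speeds; "tau": joint torques, N m; "tool_pos": TCP position; "orientation": TCP orientation; "force": force on the tool from outside, world axes, zero at the start; "moment": the same for the moment, N m; "opening": finger opening in m; "gripper_force": force on a finger pad.
Only numpy, scipy, OpenCV 4.12 (cv2) and the standard library are available. Lean on these libraries where they do the work, as an engineer would, in place of code of your own. Each camera call takes 0.05 s, during which the arm holds its last target. There are 200 camera calls.

## Task

Hang the humidity logger on the screw of the sloping board: set the keyhole in its back over the screw head, then draw it down the slope until it is locked at the end of its slot, lying flat on the board and hanging straight, top uppermost. Then press its start button right down and let it spring out again, leaving the other things on the counter where they are.

Things in the scene. Friction and masses are not known exactly. Their poses are not given: they have to be found in the camera images.
- console: The fixed plywood wedge that carries the sloping board: 290 mm wide, from x = -165 mm (front, the lip, towards the robot) to x = 108 mm (back), 95 mm high at the lower edge of the slope (108 mm at the top of the lip) and 225 mm at its back ledge. Origin on the counter straight below the board's origin, which is 180 mm up; x points to the back, y to the left, z up.
- board: Sloping plywood board of the wedge-shaped console, fixed, facing the robot: 280 mm wide, 255 mm up the slope, 30 degrees from level. Origin on its face, midway across, 170 mm up the slope from the lower edge; x points up the slope, y across to the left, z straight out of the face. Lip 14 mm high at x = -182 to -170 mm; a level ledge follows the top edge (x = 85 mm). The paper slips are flat.
- screw_line (a point): The board's origin again. The screw stands square out of the board on the level line through this point (x = 0 of the board), but was driven by eye: it is up to 8 mm left or right of it (y = -8 to +8 mm of the board), where exactly is not measured. Steel, shank 4.5 mm across; pan head 9.5 mm across, from 4.5 to 7.8 mm off the face, its edge bevelled.
- logger: Loose white plastic humidity logger, 96 long, 58 wide, 26 mm thick, about 140 g, lying on its back. Origin at the middle of its back; x points to its top end (with the display), y to its left, z out of its front. Flat sides. In the 2.5 mm back wall is a keyhole: a round part and a slot from it towards the top; the hollow behind is 10 mm deep from the back, so the head never bottoms in it.
- keyhole_round (a point): Centre of the keyhole's round part (eight-sided, 14 mm across), in the plane of the logger's back: x = 14 mm, y = 0, z = 0 of the logger. A slot 6.5 mm wide runs from it towards the top, ending at x = 32 mm. Axes as the logger's.
- keyhole_end (a point): Where the middle of the screw shank sits when it is fully home at the end of the slot: x = 30 mm, y = 0, z = 0 of the logger, in the plane of its back, 16 mm from the centre of the round part. Axes as the logger's. When hung it lies at x = 0 of the board, flat on its face.
- start_button (a joint): Travel of the logger's round start button: 0 out, 0.004 m right down. It is sprung: about 1.2 N to begin, 4 N right down, and springs back.
- button_top (a point): Centre of the start button's top. The button is a plain grey disc 16 mm across on the logger's front, 27 mm from the middle towards its lower end (x = -27 mm, y = 0), standing 6 mm proud of the front, so 32 mm from the back; 2 mm stays proud when it is right down. z points out of the front.
- calculator: Bystander: flat dark calculator 125 x 75 x 14 mm, lying beyond the logger's top end. Origin at the middle of its underside.
- stapler: Bystander: black stapler 90 x 30 x 44 mm, lying off the logger's lower end, towards the robot. Origin at the middle of its underside.
- jar: Bystander: amber glass jar with a brass lid, 68 mm across, 95 mm tall. Origin at the middle of its underside.
- tin: Bystander: plain metal can 74 mm across, 90 mm tall. Origin at the middle of its underside.
- tea_glass: Bystander: empty tea glass, 66 mm across, 85 mm tall. Origin at the middle of its underside.
- stamp: Bystander: wooden hand stamp, foot 50 x 22 mm, 68 mm tall. Origin at the middle of its underside.
- scoop: Bystander: metal scoop, tray 85 x 60 x 32 mm with a black handle 85 mm long to its -x side. Origin under the middle of its tray.
Mind the look-alikes: they are no part of the job. There is more than one size of the logger; the one meant has the size given above.

How it is judged (in metres and radians):
On the way, in this order (a step that is already met when the one before it is completed fails the run):
1. the logger hangs on the screw, drawn down to the end of its slot and flat on the board (x of keyhole_end in the frame of board between -0.0035 and 0.0035 m and y of keyhole_end in the frame of board between -0.011 and 0.011 m and z of keyhole_end in the frame of board below 0.003 m and z of logger in the frame of board below 0.004 m and x of logger in the frame of board below -0.02 m and angle between the x axis of logger and the x axis of board, either way round below 0.2 rad), for 0.3 s.
2. its start button is pressed right down while it hangs there (x of keyhole_end in the frame of board between -0.0035 and 0.0035 m and y of keyhole_end in the frame of board between -0.011 and 0.011 m and z of keyhole_end in the frame of board below 0.003 m and z of logger in the frame of board below 0.004 m and x of logger in the frame of board below -0.02 m and value of joint start_button above 0.003 m), for 0.1 s.
At the end, for the whole second after the job is handed in: Logger at rest on the screw: slot end within 3.5 mm of the screw's height up the board and 11 mm of its middle line, back within 3 mm of the face (4 mm at its middle), straight within 0.2 rad, top uppermost; button pressed 3 mm or more once hung, and out again; bystanders in place (all of step 1 and value of joint start_button below 0.001 m and linear speed of logger below 0.01 m/s); the robot touches nothing.
It fails at once if the start button is pressed while the logger is away from the board (value of joint start_button above 0.003 m and distance between keyhole_end and board above 0.06 m).
It fails at once if the calculator, stapler or scoop is pushed more than 25 mm or tipped (distance of any of calculator, stapler, scoop from where it was at the start of the episode above 0.025 m or angle between any of calculator, stapler, scoop's own z axis and vertical above 0.35 rad).
It fails at once if the jar, tin, tea glass or stamp is pushed more than 25 mm or tipped (distance of any of jar, tin, tea_glass, stamp from where it was at the start of the episode above 0.025 m or angle between any of jar, tin, tea_glass, stamp's own z axis and vertical above 0.35 rad).
It also fails if it takes over 61 s, if anything falls off the work surface, if the arm or the gripper's body presses on something with over 40 N, if the wrist force passes 120 N, or if a joint passes its speed limit or range.

## Working session

There is one attempt and no reset: what is moved stays moved. The work goes in short steps, Python scripts to look and compute and a tool call to move; the robot and the scene stay as the last step left them, time stands still between calls to the robot, and variables do not carry over. Pictures are saved under pics/ and viewed, at most 10 in all, crops included, and the job is handed in when it is done.

Besides the shell and the picture viewer there is one more tool, called as name(argument=value, ...) on one line, values as JSON. apply_moves: Moves the arm, as the interface text tells. Its arguments: {"type":"object","properties":{"deltas":{"type":"array"}},"required":["deltas"]}

```bash
ls; mkdir -p pics; python3 - <<'E'
from plant import ctrl
import cv2,numpy as np
np.set_printoptions(precision=4,suppress=True)
for n in("scene","top"):
    im=ctrl.snapshot(n); cv2.imwrite(f"pics/{n}0.png",im[:,:,::-1]); print(n,ctrl.camera_params(n))
print(ctrl.camera_params("wrist")); print(ctrl.get_obs(), ctrl.hold_point_z)
E
```

```text
pics
scene {'fx': 373.7231017128932, 'fy': 373.7231017128932, 'cx': 326.6722005472503, 'cy': 204.09238545779863, 'cam_to_world': array([[-0.6287, -0.4555,  0.6302,  1.1887],
       [ 0.7774, -0.351 ,  0.5219,  0.593 ],
       [-0.0165,  0.8181,  0.5748,  0.7552],
       [ 0.    ,  0.    ,  0.    ,  1.    ]])}
top {'fx': 458.3427321295854, 'fy': 458.3427321295854, 'cx': 316.06884848832004, 'cy': 201.68059645081405, 'cam_to_world': array([[ 0.0102,  0.9974, -0.0713,  0.396 ],
       [-0.9999,  0.0108,  0.0071, -0.0044],
       [ 0.0079,  0.0713,  0.9974,  1.5996],
       [ 0.    ,  0.    ,  0.    ,  1.    ]])}
{'fx': 323.79753634423054, 'fy': 323.79753634423054, 'cx': 316.285647373464, 'cy': 203.26062070998637, 'mount': array([[ 0.0005,  0.9628,  0.2702,  0.0733],
       [ 1.    , -0.0007,  0.0005, -0.0007],
       [ 0.0007,  0.2702, -0.9628, -0.1586],
       [ 0.    ,  0.    ,  0.    ,  1.    ]])}
{'clock': 0.1, 'joint_pos': array([-51.7902,  20.5873,   0.6387,  -0.0171, -70.1357, -16.507 ]), 'qvel': array([-0.0308, -0.0139,  0.0301, -0.0762, -0.0394, -0.0109]), 'tau': array([ -0.0016, -58.4164,  29.3752,   7.0156,   0.0102,  -0.0001]), 'tool_pos': array([ 0.2494, -0.6268,  0.2257]), 'orientation': array([ 179.9146,   -0.0086, -158.3031]), 'force': array([ 0.3361, -0.6313,  1.0582]), 'moment': array([0.0157, 0.0018, 0.0118]), 'gripper_force': 0.0, 'opening': 0.08741964505945617} 0.0188
```

View pics/scene0.png

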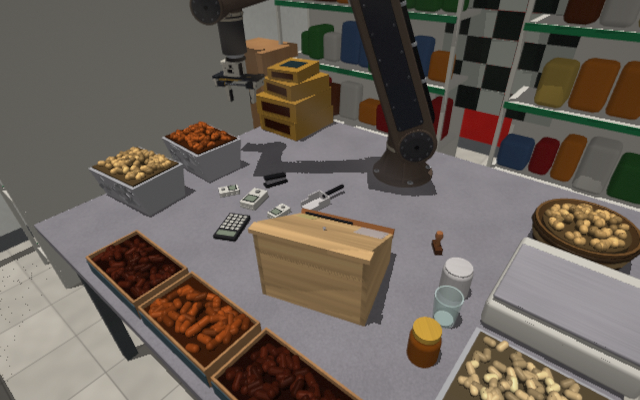

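View pics/top0.png

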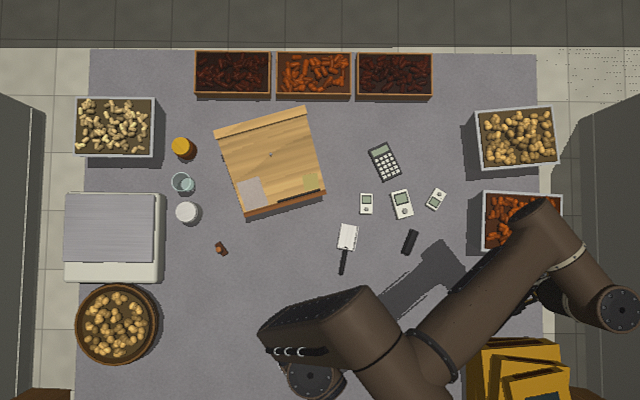

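The scene picture shows the console in the middle and three white loggers. In the top view these are at (366,203), (402,204) and (437,199). The calculator is at (385,161), the stapler at (410,242) and the console spans (215–325, 107–220). The middle logger looks the largest; I'll measure them all next.

```bash
cat > h.py <<'E'
import cv2,numpy as np
from plant import ctrl
from scipy.spatial.transform import Rotation as R
np.set_printoptions(precision=4,suppress=True)
def pose(o):
    T=np.eye(4);T[:3,:3]=R.from_euler('xyz',o['orientation'],degrees=True).as_matrix();T[:3,3]=o['tool_pos'];return T
def cam(n,o=None):
    p=ctrl.camera_params(n); return p,(p['cam_to_world'] if n!='wrist' else pose(o)@p['mount'])
def ray(p,M,uv):
    uv=np.atleast_2d(uv).astype(float)
    d=np.c_[(uv[:,0]-p['cx'])/p['fx'],-(uv[:,1]-p['cy'])/p['fy'],-np.ones(len(uv))]
    return M[:3,3],d@M[:3,:3].T
def onplane(p,M,uv,pt,n):
    c,d=ray(p,M,uv); s=((pt-c)@n)/(d@n); return c+d*s[:,None]
def onz(p,M,uv,z): return onplane(p,M,uv,np.array([0,0,z]),np.array([0,0,1.]))
def proj(p,M,X):
    q=(np.atleast_2d(X)-M[:3,3])@M[:3,:3]
    return np.c_[p['cx']-p['fx']*q[:,0]/q[:,2],p['cy']+p['fy']*q[:,1]/q[:,2]]
E
python3 - <<'E'
from h import *
im=cv2.imread('pics/top0.png'); p,M=cam('top')
hsv=cv2.cvtColor(im,cv2.COLOR_BGR2HSV)
m=((hsv[...,1]<50)&(hsv[...,2]>165)).astype(np.uint8)
for c in cv2.findContours(m,cv2.RETR_EXTERNAL,cv2.CHAIN_APPROX_NONE)[0]:
    if cv2.contourArea(c)<100: continue
    x,y,w,h=cv2.boundingRect(c)
    if not(330<x<460 and 170<y<260): continue
    (u,v),_,_=r=cv2.minAreaRect(c); b=onz(p,M,cv2.boxPoints(r),.026)
    print(u,v,onz(p,M,[u,v],.026),np.linalg.norm(b-np.roll(b,1,0),axis=1),np.degrees(np.arctan2(*(b-np.roll(b,1,0))[:,1::-1].T)))
a=cv2.resize(im[130:260,330:460],None,fx=4.5,fy=4.5,interpolation=cv2.INTER_CUBIC)
b=cv2.resize(im[100:230,205:335],None,fx=4.5,fy=4.5,interpolation=cv2.INTER_CUBIC)
cv2.imwrite('pics/c1.png',np.hstack([a,b])[:,:1170]) 
cv2.imwrite('pics/c1.png',cv2.resize(np.hstack([a,b]),(800,400)))
E
```

```text
347.6759948730469 236.53201293945312 [[ 0.39   -0.1251  0.026 ]] [0.0614 0.0841 0.0617 0.0841] [ 80.3134  -9.9449 -99.7019 169.8945]
366.0 203.0 [[ 0.5059 -0.1876  0.026 ]] [0.069  0.0414 0.0691 0.0413] [   0.1953  -89.3722 -179.9118   90.608 ]
402.1697998046875 203.09432983398438 [[ 0.5069 -0.3124  0.026 ]] [0.0936 0.0572 0.0937 0.057 ] [  15.8784  -73.4387 -164.2598  106.4693]
```

View pics/c1.png

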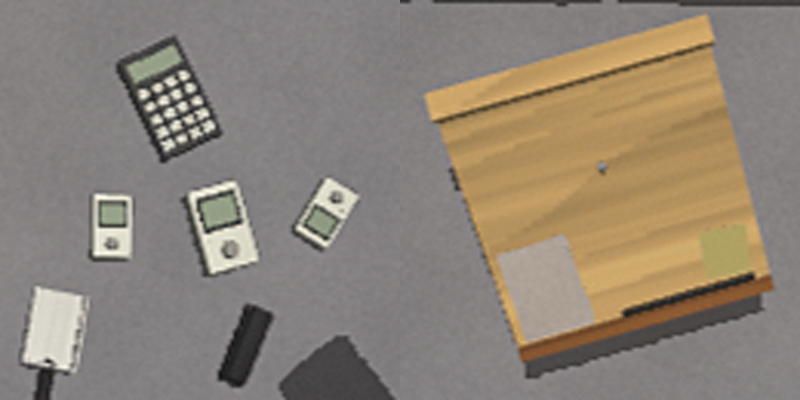

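Measured with the 26 mm height, the middle object is 94×57 mm, so it is the right logger. It lies near (0.507, -0.312) with its top end at yaw ≈ 16°. In the crop the screw is at (601,167), which is top pixel (270.3,154.3). Next I'll move above the logger.

```bash
cat >> h.py <<'E'
def delta(T2,T1=None):
    "shift mm and rotvec deg in tool axes from measured pose to T2"
    T1=pose(ctrl.get_obs()) if T1 is None else T1
    D=np.linalg.inv(T1)@T2
    return D[:3,3]*1000,R.from_matrix(D[:3,:3]).as_rotvec(degrees=True)
def down(x,y,z,yaw):
    T=np.eye(4);T[:3,:3]=R.from_euler('xyz',[180,0,yaw],degrees=True).as_matrix();T[:3,3]=x,y,z;return T
E
python3 - <<'E'
from h import *
print(delta(down(.507,-.312,.22,-164)))
E
```

```text
(array([-355.6974,  197.221 ,    5.9568]), array([ 0.0849, -0.0128,  5.6969]))
```

apply_moves(deltas=[{"fingers": 87,"delta_pos": [-40,22,1],"angular": [0,0,1]},{"fingers": 87,"delta_pos": [-80,44,2],"angular": [0,0,2]},{"fingers": 87,"delta_pos": [-120,66,3],"angular": [0,0,3]},{"fingers": 87,"delta_pos": [-160,89,4],"angular": [0,0,4]},{"fingers": 87,"delta_pos": [-200,111,5],"angular": [0,0,5]},{"fingers": 87,"delta_pos": [-240,133,6],"angular": [0,0,5.7]},{"fingers": 87,"delta_pos": [-280,155,6],"angular": [0,0,5.7]},{"fingers": 87,"delta_pos": [-320,177,6],"angular": [0,0,5.7]},{"fingers": 87,"delta_pos": [-356,197,6],"angular": [0,0,5.7]},{"fingers": 87,"delta_pos": [-356,197,6],"angular": [0,0,5.7]}])

```text
clock: 1.1
tool_pos: [0.5101, -0.3091, 0.2201]
orientation: [180.0, 0.0, -163.8]
force: [0.5, -0.5, -0.2]
opening: 0.0871
gripper_force: 0.0
```

```bash
python3 - <<'E'
from h import *
o=ctrl.get_obs(); print(o['clock'],o['tool_pos'],o['orientation'],o['qvel'])
im=ctrl.snapshot('wrist')[:,:,::-1].copy(); cv2.imwrite('pics/w1.png',im)
p,M=cam('wrist',o)
hsv=cv2.cvtColor(im,cv2.COLOR_BGR2HSV)
m=((hsv[...,1]<60)&(hsv[...,2]>150)).astype(np.uint8)
for c in cv2.findContours(m,cv2.RETR_EXTERNAL,cv2.CHAIN_APPROX_NONE)[0]:
    if cv2.contourArea(c)<1500: continue
    r=cv2.minAreaRect(c); b=onz(p,M,cv2.boxPoints(r),.026); e=b-np.roll(b,1,0)
    print(r,onz(p,M,r[0],.026),np.linalg.norm(e,axis=1),np.degrees(np.arctan2(e[:,1],e[:,0])))
E
```

```text
1.1 [ 0.5101 -0.3091  0.2201] [ 179.973     0.0073 -163.7616] [-3.3448 -0.4621 -0.8931  0.3873 -0.5142  3.6107]
((395.5, 314.0), (28.0, 73.0), 90.0) [[ 0.6455 -0.1672  0.026 ]] [0.0403 0.0901 0.0405 0.0926] [-161.6897  106.2746   21.7868  -73.7241]
((249.5, 319.0), (38.0, 109.0), 90.0) [[ 0.7037 -0.3409  0.026 ]] [0.0555 0.1346 0.0552 0.1396] [-169.5169  106.2746   15.6795  -73.7236]
((595.0, 165.5), (141.0, 88.0), 90.0) [[ 0.4083 -0.0217  0.026 ]] [0.1588 0.091  0.1614 0.1024] [-152.6437  106.2668   31.3481  -73.7281]
((306.0, 134.0), (268.0, 612.0), 90.0) [[ 0.4644 -0.3347  0.026 ]] [0.2934 0.5886 0.2921 0.7336] [-178.5318  106.2639   30.1374  -73.7268]
```

View pics/w1.png

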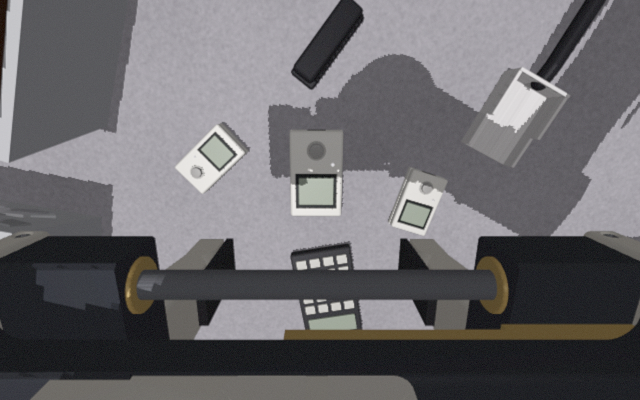

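The wrist picture shows the logger at columns 290–343 and rows 128–215, with its display end towards the image bottom and half of it in shadow. The calculator (325,290) lies beyond it and the stapler (328,42) lies off its lower end. I'll take edges from column and row gradients.

```bash
python3 - <<'E'
from h import *
im=cv2.imread('pics/w1.png'); T=down(0,0,0,0)
o=dict(tool_pos=[.5101,-.3091,.2201],orientation=[179.973,.0073,-163.7616]); p,M=cam('wrist',o)
g=cv2.cvtColor(im,cv2.COLOR_BGR2GRAY).astype(int)
for r in(140,160,180,195,208): print(r,'L',g[r,282:296],'R',g[r,336:350])
for c in(297,316,336): print(c,'T',g[122:136,c],'B',g[206:222,c])
P=onz(p,M,[[290,130],[343,130],[342,213],[291,213]],.026);print(P,P.mean(0),np.linalg.norm(P-np.roll(P,1,0),axis=1))
E
```

```text
140 L [ 99  98  98  98  99  93  96 107 130 137 142 142 141 142] R [141 141 139 142 142 135 126  98  93  96  95  96  96  92]
160 L [ 93  93  90  96  99 101 100 105 124 134 140 139 139 139] R [141 139 139 139 139 131 112  94  88  90  88  92  95  94]
180 L [165 162 163 165 163 164 161 160 137 135 139 139 131  94] R [123 198 232 230 216 187 106 119 160 163 167 169 169 164]
195 L [164 162 162 163 163 166 163 160 174 213 228 235 230 195] R [163 232 231 226 200 159 130 165 165 162 162 161 161 165]
208 L [161 162 167 167 164 167 167 164 173 205 224 235 234 226] R [199 230 228 219 191 140 164 165 161 157 160 162 162 160]
297 T [ 96  95  95  96  98  97  98 102 119 131 137 140 142 140] B [ 61  82 172 234 234 233 233 233 228 202 158 163 165 162 162 160]
316 T [ 95  95  96  95  95  97  93  79  90 128 139 141 141 140] B [ 59  79 168 232 232 231 231 231 229 203 160 162 159 162 162 160]
336 T [ 93  96  96  95  95  93  94 101 118 125 137 140 141 141] B [166 168 199 229 230 229 228 229 227 206 167 163 165 163 161 159]
[[ 0.4652 -0.3522  0.026 ]
 [ 0.4494 -0.2981  0.026 ]
 [ 0.538  -0.2713  0.026 ]
 [ 0.5543 -0.3272  0.026 ]] [ 0.5017 -0.3122  0.026 ] [0.0925 0.0564 0.0925 0.0582]
```

```bash
python3 - <<'E'
from h import *
print(delta(down(.504,-.312,.003,-163.8)))
E
```

```text
(array([  4.905 ,  -0.3653, 217.0521]), array([ 0.034 , -0.0319,  0.0073]))
```

apply_moves(deltas=[{"fingers": 87,"delta_pos": [5,-0.4,40],"angular": [0,0,0]},{"fingers": 87,"delta_pos": [5,-0.4,80],"angular": [0,0,0]},{"fingers": 87,"delta_pos": [5,-0.4,120],"angular": [0,0,0]},{"fingers": 87,"delta_pos": [5,-0.4,150],"angular": [0,0,0]},{"fingers": 87,"delta_pos": [5,-0.4,175],"angular": [0,0,0]},{"fingers": 87,"delta_pos": [5,-0.4,195],"angular": [0,0,0]},{"fingers": 87,"delta_pos": [5,-0.4,207],"angular": [0,0,0]},{"fingers": 87,"delta_pos": [5,-0.4,213],"angular": [0,0,0]},{"fingers": 87,"delta_pos": [5,-0.4,216],"angular": [0,0,0]},{"fingers": 87,"delta_pos": [5,-0.4,217],"angular": [0,0,0]}])

```text
clock: 2.15
tool_pos: [0.5031, -0.3145, 0.004]
orientation: [-180.0, 0.0, -164.0]
force: [0.7, 0.2, 0.7]
opening: 0.0871
gripper_force: 0.0
```

apply_moves(deltas=[{"fingers": 50,"delta_pos": [0,0,0],"angular": [0,0,0]},{"fingers": 50,"delta_pos": [0,0,0],"angular": [0,0,0]},{"fingers": 50,"delta_pos": [0,0,0],"angular": [0,0,0]},{"fingers": 50,"delta_pos": [0,0,0],"angular": [0,0,0]},{"fingers": 50,"delta_pos": [0,0,0],"angular": [0,0,0]},{"fingers": 50,"delta_pos": [0,0,0],"angular": [0,0,0]},{"fingers": 50,"delta_pos": [0,0,0],"angular": [0,0,0]},{"fingers": 50,"delta_pos": [0,0,0],"angular": [0,0,0]}])

```text
clock: 2.95
tool_pos: [0.5029, -0.3141, 0.0039]
orientation: [-180.0, 0.0, -164.0]
force: [-0.7, 1.7, 5.6]
opening: 0.0576
gripper_force: 30.0
```

apply_moves(deltas=[{"fingers": 50,"delta_pos": [0,0,-10],"angular": [0,0,0]},{"fingers": 50,"delta_pos": [0,0,-30],"angular": [0,0,0]},{"fingers": 50,"delta_pos": [0,0,-60],"angular": [0,0,0]},{"fingers": 50,"delta_pos": [0,0,-95],"angular": [0,0,0]},{"fingers": 50,"delta_pos": [0,0,-130],"angular": [0,0,0]},{"fingers": 50,"delta_pos": [0,0,-165],"angular": [0,0,0]},{"fingers": 50,"delta_pos": [0,0,-200],"angular": [0,0,0]},{"fingers": 50,"delta_pos": [0,0,-230],"angular": [0,0,0]},{"fingers": 50,"delta_pos": [0,0,-250],"angular": [0,0,0]},{"fingers": 50,"delta_pos": [0,0,-250],"angular": [0,0,0]}])

```text
clock: 3.95
tool_pos: [0.5039, -0.3149, 0.2574]
orientation: [-179.8, 0.3, -164.0]
force: [1.0, -0.6, -1.6]
opening: 0.0577
gripper_force: 30.0
```

```bash
python3 - <<'E'
from h import *
from scipy.optimize import least_squares
o=ctrl.get_obs(); print(o['tool_pos'],o['orientation'],o['opening'])
im=cv2.imread('pics/top0.png'); p,M=cam('top')
def px(x,y): return [205+(x-400)*.325,100+y*.325]
uv=np.array([px(425,94),px(711,16),px(521,356),px(772,284)])
Q=np.array([[.108,.145,.225],[.108,-.145,.225],[-.165,.145,.108],[-.165,-.145,.108]])
for u,z in zip(uv,Q[:,2]): print(u,onz(p,M,u,z))
def W(q,X): return X@R.from_euler('z',q[2]).as_matrix().T+[q[0],q[1],0]
f=lambda q:(proj(p,M,W(q,Q))-uv).ravel()
s=least_squares(f,[.6,.15,.26]); print(s.x,np.degrees(s.x[2]),s.fun)
g=cv2.cvtColor(im,cv2.COLOR_BGR2GRAY); print(g[149:160,264:278])
q=s.x; 
def board(q):
    B=np.eye(4);B[:3,:3]=(R.from_euler('z',q[2])*R.from_euler('y',-30,degrees=True)).as_matrix();B[:3,3]=q[0],q[1],.18;return B
B=board(q); n=B[:3,2]
H=onplane(p,M,px(601,167),B[:3,3]+n*.0078,n)[0]; print('head in board',(H-B[:3,3])@B[:3,:3],H)
E
```

```text
[ 0.5039 -0.3149  0.2574] [-179.7937    0.2646 -163.9872] 0.0577439118827478
[213.125 130.55 ] [[0.7074 0.3005 0.225 ]]
[306.075 105.2  ] [[0.7892 0.0193 0.225 ]]
[244.325 215.7  ] [[0.4545 0.2178 0.108 ]]
[325.9 192.3] [[ 0.5338 -0.0468  0.108 ]]
[0.6484 0.1306 0.286 ] 16.38869263997117 [ 0.1181 -1.196  -0.8556 -1.1927 -1.6955  1.6165  2.4999  0.8786]
[[150 150 151 152 151 152 153 154 155 156 157 155 148 144]
 [150 152 152 154 154 156 155 157 157 157 157 151 140 135]
 [153 155 156 156 155 154 157 157 150 145 141 136 130 133]
 [158 156 156 156 153 142 131 140 138 133 134 134 133 138]
 [154 152 151 150 146 142 146 145 133 135 136 135 138 139]
 [149 148 147 148 141 135 132 117 120 140 138 141 141 142]
 [146 147 149 151 149 121  80 108 140 145 141 143 144 145]
 [151 153 153 151 145 141 110 107 147 145 147 144 149 147]
 [155 153 150 146 145 146 142 142 149 149 152 150 149 150]
 [158 154 143 145 146 148 148 150 147 149 150 151 148 150]
 [155 151 146 148 148 150 151 150 149 149 146 149 148 148]]
head in board [-0.0013  0.0002  0.0078] [0.6435 0.1294 0.1861]
```

```bash
cat >> h.py <<'E'
def board(q):
    B=np.eye(4);B[:3,:3]=(R.from_euler('z',q[2])*R.from_euler('y',-30,degrees=True)).as_matrix();B[:3,3]=q[0],q[1],.18;return B
def ontool(q,b,yaw=0):
    "tool pose with TCP at board point b, pointing into the board, tool x down the slope"
    B=board(q);T=np.eye(4);T[:3,:3]=B[:3,:3]@np.diag([-1,1,-1.])@R.from_euler('z',yaw,degrees=True).as_matrix();T[:3,3]=B[:3,:3]@b+B[:3,3];return T
E
python3 - <<'E'
from h import *
q=[.648,.131,.28]
T=ontool(q,[.09,0,.08]);print(T,delta(T))
E
```

```text
[[-0.8323 -0.2764  0.4805  0.6845]
 [-0.2393  0.9611  0.1382  0.1415]
 [-0.5     0.     -0.866   0.2943]
 [ 0.      0.      0.      1.    ]] (array([-299.5894,  388.7859,  -36.9407]), array([ -0.2096, -29.7354,   0.0243]))
```

apply_moves(deltas=[{"fingers": 50,"delta_pos": [-10,13,-10],"angular": [0,0,0]},{"fingers": 50,"delta_pos": [-30,39,-20],"angular": [0,0,0]},{"fingers": 50,"delta_pos": [-55,71,-30],"angular": [0,-2,0]},{"fingers": 50,"delta_pos": [-80,104,-37],"angular": [0,-5,0]},{"fingers": 50,"delta_pos": [-105,136,-37],"angular": [0,-8,0]},{"fingers": 50,"delta_pos": [-130,169,-37],"angular": [0,-11,0]},{"fingers": 50,"delta_pos": [-155,201,-37],"angular": [0,-14,0]},{"fingers": 50,"delta_pos": [-175,227,-37],"angular": [0,-17,0]},{"fingers": 50,"delta_pos": [-190,247,-37],"angular": [0,-19,0]},{"fingers": 50,"delta_pos": [-200,260,-37],"angular": [0,-20,0]}])

```text
clock: 4.95
tool_pos: [0.6225, -0.007, 0.2894]
orientation: [179.9, 20.0, -163.9]
force: [0.3, -0.5, -1.1]
opening: 0.058
gripper_force: 30.0
```

```bash
python3 - <<'E'
from h import *
q=[.648,.131,.28]
T=ontool(q,[.09,0,.08]);print(delta(T))
E
```

```text
(array([-96.2095, 125.4902,  29.8539]), array([  0.0648, -10.0374,   0.0109]))
```

apply_moves(deltas=[{"fingers": 50,"delta_pos": [-10,13,3],"angular": [0,-1,0]},{"fingers": 50,"delta_pos": [-30,39,9],"angular": [0,-3,0]},{"fingers": 50,"delta_pos": [-50,65,15],"angular": [0,-5,0]},{"fingers": 50,"delta_pos": [-70,91,21],"angular": [0,-7,0]},{"fingers": 50,"delta_pos": [-85,111,26],"angular": [0,-9,0]},{"fingers": 50,"delta_pos": [-96,125,30],"angular": [0,-10,0]},{"fingers": 50,"delta_pos": [-96,125,30],"angular": [0,-10,0]},{"fingers": 50,"delta_pos": [-96,125,30],"angular": [0,-10,0]}])

```text
clock: 5.75
tool_pos: [0.6846, 0.1391, 0.2937]
orientation: [-180.0, 29.8, -163.9]
force: [-0.2, 0.2, -1.2]
opening: 0.0581
gripper_force: 30.0
```

```bash
python3 - <<'E'
from h import *
o=ctrl.get_obs(); print(o['clock'],o['tool_pos'],o['orientation'],o['opening'])
im=ctrl.snapshot('wrist')[:,:,::-1]; cv2.imwrite('pics/w2.png',im); np.save('w2.npy',pose(o))
E
```

```text
5.75 [0.6846 0.1391 0.2937] [-179.9849   29.8407 -163.9412] 0.058074285810867154
```

View pics/w2.png

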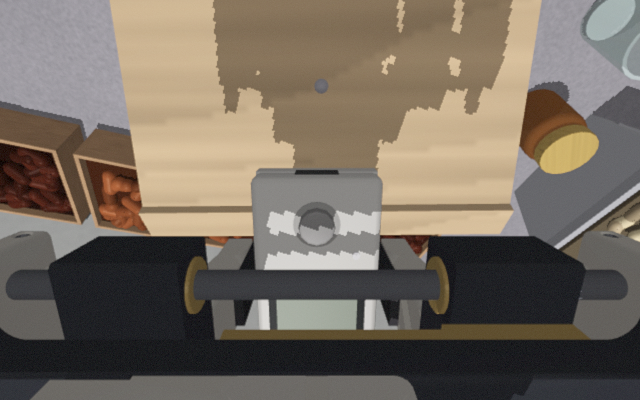

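The wrist picture shows the screw head at (321,86), the board's side edges at roughly columns 120 and 528 on that row, and the ledge line near row 207. The held logger's lower end runs from row 172 (columns 252–382), with its button near (317,228). I'll measure these.

```bash
python3 - <<'E'
from h import *
im=cv2.imread('pics/w2.png'); hsv=cv2.cvtColor(im,cv2.COLOR_BGR2HSV); g=cv2.cvtColor(im,cv2.COLOR_BGR2GRAY).astype(int)
for r in range(10,235,15):
    w=np.where((hsv[r,:,1]>55)&(hsv[r,:,0]<30)&(hsv[r,:,0]>8))[0]
    w1=w[(w>100)&(w<160)];w2=w[(w>490)&(w<545)]
    print(r,w1[:3],w2[-3:],[tuple(im[r,c]) for c in (110,118,126)] if r==85 else '')
for c in (170,200,440,480): print(c,g[200:216,c],g[228:240,c])
m=((hsv[75:97,310:333,1]<60)).astype(np.uint8); print(cv2.moments(m,True)['m10']/m.sum()+310,cv2.moments(m,True)['m01']/m.sum()+75,m.sum()); print(m)
for c in (265,285,350,370): print(c,g[164:186,c])
for r in (185,200): print(r,g[r,246:260],g[r,374:388])
for r in (222,226,230): print(r,g[r,288:302],g[r,330:344])
for c in (310,317,324): print(c,g[196:216,c],g[234:254,c])
E
```

```text
10 [111 112 113] [537 538 539] 
25 [114 115 116] [535 536 537] 
40 [116 117 118] [532 533 534] 
55 [119 120 121] [530 531 532] 
70 [121 122 123] [528 529 530] 
85 [123 124 125] [525 526 527] [(np.uint8(165), np.uint8(158), np.uint8(161)), (np.uint8(166), np.uint8(159), np.uint8(163)), (np.uint8(140), np.uint8(174), np.uint8(197))]
100 [126 127 128] [542 543 544] 
115 [128 129 130] [542 543 544] 
130 [101 102 103] [542 543 544] 
145 [101 102 103] [542 543 544] 
160 [101 102 103] [542 543 544] 
175 [102 103 104] [511 512 513] 
190 [101 102 103] [509 510 511] 
205 [101 102 103] [508 509 510] 
220 [101 102 103] [505 506 507] 
170 [178 181 181 185 190 184 151 113 110 109 110 110 126 171 194 196] [190 190 189 190 190 192 194 180  92  28  25  25]
200 [186 189 189 189 192 184 136 113 110 111 111 112 137 182 194 197] [189 187 187 189 188 193 193 180  94  28  22  23]
440 [181 182 182 173 129 111 111 108 110 110 136 179 192 191 190 190] [194 195 195 195 196 193 176 147  71  25  22  32]
480 [179 179 180 168 117 108 108 108 108 111 144 188 190 188 189 194] [196 194 195 194 195 190 167 147  73  25
[... 1907 characters left out ...]
 93 128 155] [ 92  91  93  92 112 152 172 170 171 177 196 208 209 210]
230 [211 212 210 211 211 205 181 174 175 175 168 140 155 160] [156 153 150 142 141 172 172 172 175 191 208 210 209 209]
310 [137 135 136 135 136 132 124 100 102 101 104 101 102  87  76  77  79  93
  97 100] [167 167 168 169 169 172 171 172 171 154 112 108 125 135 136 133 136 169
 213 214]
317 [136 135 135 136 134 127 100 100 103 103 101  97  78  77  75  85  95  99
  98  95] [163 166 165 168 167 167 168 169 171 171 157 127 112 128 135 136 135 135
 135 169]
324 [133 135 135 135 135 135 131 107 103 103 102 102 103  95  76  77  77  84
  95  94] [161 162 161 162 163 163 166 165 158 135 106 114 134 136 137 134 135 134
 137 134]
```

```bash
python3 - <<'E'
from h import *
from scipy.optimize import least_squares
T=np.load('w2.npy'); p=ctrl.camera_params('wrist'); M=T@p['mount']; m=p['mount']
L=np.array([[111,10],[113.7,25],[121,70],[123.3,85],[128,115]]);Rr=np.array([[539,10],[536.8,25],[529.5,70],[527,85],[512.8,175],[510.3,190]])
G=np.array([[170,205.8],[200,205.7],[440,203.9],[480,203.6]]);S=[[320.9,85.7]]
def loc(q,uv,z=0):
    B=board(q);n=B[:3,2];return (onplane(p,M,uv,B[:3,3]+n*z,n)-B[:3,3])@B[:3,:3]
def f(v,wg=.4):
    return 1e3*np.r_[loc(v,L)[:,1]+.14,loc(v,Rr)[:,1]-.14,(loc(v,G)[:,0]-.085)*wg,2*loc(v,S,.0078)[:,0]]
for wg in(.4,0.05):
    s=least_squares(f,[.648,.131,.28],args=(wg,)); q=s.x
    print(q,np.degrees(q[2]),s.fun.round(1),'screw',loc(q,S,.0078))
    print('TCP in board',np.linalg.inv(board(q))@T[:,3])
def tl(uv,z): return onplane(p,m,uv,np.array([0,0,z]),np.array([0,0,1.]))[0]*1e3
print('back low edge',tl([316.4,168],.0039),'front low edge',tl([316.4,178],-.0221),'button',tl([316.8,227],-.0281),'sides',tl([250.7,200],-.0221),tl([381.8,200],-.0221))
E
```

```text
[0.6461 0.1331 0.2886] 16.537447301054787 [-0.2  0.   0.2  0.2  0.2 -0.   0.1 -0.  -0.1 -0.1 -0.2  0.1  0.2 -0.
 -0.1 -0.1] screw [[-0.0001 -0.0026  0.0078]]
TCP in board [ 0.0903 -0.0052  0.0792  1.    ]
[0.646  0.1331 0.2877] 16.481447271308586 [-0.2 -0.   0.2  0.2  0.2 -0.1  0.1 -0.  -0.1 -0.  -0.1  0.   0.  -0.
 -0.  -0.1] screw [[-0.     -0.0026  0.0078]]
TCP in board [ 0.0903 -0.0052  0.0792  1.    ]
back low edge [45.8446 -0.7188  3.9   ] front low edge [ 45.8569  -0.719  -22.1   ] button [ 25.7353  -0.5304 -28.1   ] sides [ 36.0577 -29.4316 -22.1   ] [ 36.1071  27.8754 -22.1   ]
```

```bash
python3 - <<'E'
from h import *
q=[.6461,.1331,np.radians(16.5)]
print(delta(ontool(q,[-.0158,-.0019,.035])))
E
```

```text
(array([106.4104,   3.1617,  44.8059]), array([-0.2435, -0.11  , -0.4186]))
```

apply_moves(deltas=[{"fingers": 50,"delta_pos": [10,0,0],"angular": [0,0,0]},{"fingers": 50,"delta_pos": [30,1,5],"angular": [-0.2,-0.1,-0.4]},{"fingers": 50,"delta_pos": [50,2,15],"angular": [-0.2,-0.1,-0.4]},{"fingers": 50,"delta_pos": [70,3,25],"angular": [-0.2,-0.1,-0.4]},{"fingers": 50,"delta_pos": [90,3.2,35],"angular": [-0.2,-0.1,-0.4]},{"fingers": 50,"delta_pos": [102,3.2,42],"angular": [-0.2,-0.1,-0.4]},{"fingers": 50,"delta_pos": [106.4,3.2,45],"angular": [-0.2,-0.1,-0.4]},{"fingers": 50,"delta_pos": [106.4,3.2,45],"angular": [-0.2,-0.1,-0.4]},{"fingers": 50,"delta_pos": [106.4,3.2,45],"angular": [-0.2,-0.1,-0.4]},{"fingers": 50,"delta_pos": [106.4,3.2,45],"angular": [-0.2,-0.1,-0.4]}])

```text
clock: 6.8
tool_pos: [0.6185, 0.1229, 0.2042]
orientation: [-180.0, 30.2, -163.6]
force: [0.0, 0.3, -1.2]
opening: 0.0581
gripper_force: 30.0
```

```bash
cat >> h.py <<'E'
Q=[.6461,.1331,np.radians(16.5)]
def inb(o=None):
    o=o or ctrl.get_obs(); B=board(Q); b=(np.linalg.inv(B)@pose(o))
    return b[:3,3]*1e3, B[:3,:3].T@o['force'], R.from_matrix(b[:3,:3]@np.diag([-1,1,-1.])).as_rotvec(degrees=True)
E
python3 - <<'E'
from h import *
o=ctrl.get_obs();print(inb(o),o['qvel'],delta(ontool(Q,[-.0158,-.0019,.035])))
E
```

```text
(array([-13.3416,  -1.9732,  35.6025]), array([-0.4939,  0.2809, -1.1005]), array([-0.0361, -0.195 , -0.0529])) [ 0.2375  0.0996 -0.1397  0.05    0.0141 -0.1323] (array([2.4605, 0.0713, 0.5941]), array([-0.0361,  0.195 , -0.0529]))
```

apply_moves(deltas=[{"fingers": 50,"delta_pos": [2.5,0,0],"angular": [0,0.2,0]},{"fingers": 50,"delta_pos": [2.5,0,6],"angular": [0,0.2,0]},{"fingers": 50,"delta_pos": [2.5,0,12],"angular": [0,0.2,0]},{"fingers": 50,"delta_pos": [2.5,0,18],"angular": [0,0.2,0]},{"fingers": 50,"delta_pos": [2.5,0,22],"angular": [0,0.2,0]},{"fingers": 50,"delta_pos": [2.5,0,22],"angular": [0,0.2,0]},{"fingers": 50,"delta_pos": [2.5,0,22],"angular": [0,0.2,0]}])

```text
clock: 7.5
tool_pos: [0.6261, 0.1248, 0.1823]
orientation: [-179.9, 29.9, -163.5]
force: [-0.7, -0.3, -2.1]
opening: 0.0577
gripper_force: 30.0
```

```bash
python3 - <<'E'
from h import *
o=ctrl.get_obs();print(inb(o),delta(ontool(Q,[-.0158,-.0019,.004])))
E
```

```text
(array([-17.4586,  -2.2959,  12.784 ]), array([-1.7086, -0.1132, -1.4017]), array([-0.0707,  0.1419, -0.0351])) (array([-1.6801,  0.4078,  8.7794]), array([-0.0707, -0.1419, -0.0351]))
```

apply_moves(deltas=[{"fingers": 50,"delta_pos": [-1.6,0.4,0],"angular": [0,-0.1,0]},{"fingers": 50,"delta_pos": [-1.6,0.4,1],"angular": [0,-0.1,0]},{"fingers": 50,"delta_pos": [-1.6,0.4,2],"angular": [0,-0.1,0]},{"fingers": 50,"delta_pos": [-1.6,0.4,3],"angular": [0,-0.1,0]},{"fingers": 50,"delta_pos": [-1.6,0.4,4],"angular": [0,-0.1,0]},{"fingers": 50,"delta_pos": [-1.6,0.4,5],"angular": [0,-0.1,0]},{"fingers": 50,"delta_pos": [-1.6,0.4,5],"angular": [0,-0.1,0]}])

```text
clock: 8.2
tool_pos: [0.6298, 0.1265, 0.179]
orientation: [-180.0, 30.0, -163.5]
force: [-0.1, -0.1, -1.5]
opening: 0.0581
gripper_force: 30.0
```

```bash
python3 - <<'E'
from h import *
o=ctrl.get_obs();print(inb(o),delta(ontool(Q,[-.0158,-.0019,.004])))
E
```

```text
(array([-15.7099,  -1.7094,   7.9049]), array([-0.8629, -0.0651, -1.2422]), array([-0.055 ,  0.0172, -0.0315])) (array([ 0.0888, -0.1869,  3.9051]), array([-0.055 , -0.0172, -0.0315]))
```

apply_moves(deltas=[{"fingers": 50,"delta_pos": [0,0,1],"angular": [0,0,0]},{"fingers": 50,"delta_pos": [0,0,2],"angular": [0,0,0]},{"fingers": 50,"delta_pos": [0,0,3],"angular": [0,0,0]},{"fingers": 50,"delta_pos": [0,0,3.7],"angular": [0,0,0]},{"fingers": 50,"delta_pos": [0,0,3.7],"angular": [0,0,0]}])

```text
clock: 8.7
tool_pos: [0.6315, 0.127, 0.1758]
orientation: [-180.0, 30.0, -163.5]
force: [-0.7, 0.6, -1.3]
opening: 0.0582
gripper_force: 30.0
```

```bash
python3 - <<'E'
from h import *
print(inb())
E
```

```text
(array([-15.6812,  -1.7119,   4.2473]), array([-1.0466,  0.7508, -0.8727]), array([-0.0546,  0.0136, -0.0311]))
```

apply_moves(deltas=[{"fingers": 50,"delta_pos": [2,0,0.2],"angular": [0,0,0]},{"fingers": 50,"delta_pos": [4,0,0.2],"angular": [0,0,0]},{"fingers": 50,"delta_pos": [6,0,0.2],"angular": [0,0,0]},{"fingers": 50,"delta_pos": [8,0,0.2],"angular": [0,0,0]},{"fingers": 50,"delta_pos": [10,0,0.2],"angular": [0,0,0]},{"fingers": 50,"delta_pos": [10,0,0.2],"angular": [0,0,0]}])

```text
clock: 9.3
tool_pos: [0.6229, 0.1243, 0.1705]
orientation: [-180.0, 30.0, -163.5]
force: [0.0, -0.6, -1.7]
opening: 0.0577
gripper_force: 30.0
```

```bash
python3 - <<'E'
from h import *
print(inb())
E
```

```text
(array([-26.1446,  -1.8782,   4.1683]), array([-0.9747, -0.6146, -1.4207]), array([-0.0622,  0.0267, -0.0334]))
```

apply_moves(deltas=[{"fingers": 50,"delta_pos": [1.5,0,0],"angular": [0,0,0]},{"fingers": 50,"delta_pos": [3,0,0],"angular": [0,0,0]},{"fingers": 50,"delta_pos": [4.5,0,0],"angular": [0,0,0]},{"fingers": 50,"delta_pos": [5.5,0,0],"angular": [0,0,0]},{"fingers": 50,"delta_pos": [6.5,0,0],"angular": [0,0,0]},{"fingers": 50,"delta_pos": [7,0,0],"angular": [0,0,0]}])

```text
clock: 9.9
tool_pos: [0.6177, 0.123, 0.1675]
orientation: [-180.0, 30.0, -163.5]
force: [1.6, 0.5, -2.0]
opening: 0.0576
gripper_force: 30.0
```

```bash
python3 - <<'E'
from h import *
print(inb())
E
```

```text
(array([-32.3167,  -1.5956,   4.2433]), array([ 0.4184,  0.0631, -2.5872]), array([-0.0407, -0.025 , -0.0283]))
```

apply_moves(deltas=[{"fingers": 50,"delta_pos": [0.7,0,0],"angular": [0,0,0]},{"fingers": 50,"delta_pos": [1.5,0,0],"angular": [0,0,0]},{"fingers": 50,"delta_pos": [1.5,0,0],"angular": [0,0,0]}])

```text
clock: 10.2
tool_pos: [0.6172, 0.1232, 0.1676]
orientation: [180.0, 30.1, -163.5]
force: [4.6, 0.8, 0.9]
opening: 0.0579
gripper_force: 30.0
```

```bash
python3 - <<'E'
from h import *
print(inb())
E
```

```text
(array([-32.6475,  -1.2793,   4.5491]), array([ 4.4442, -0.5379, -1.5191]), array([-0.0066, -0.1185, -0.0185]))
```

The slide stopped after about 17 mm against a rising force, so the screw is at the end of the slot. I'll release and back off.

apply_moves(deltas=[{"fingers": 50,"delta_pos": [-0.7,0,0.3],"angular": [0,0,0]},{"fingers": 75,"delta_pos": [-0.7,0,0],"angular": [0,0,0]},{"fingers": 80,"delta_pos": [-0.7,0,0],"angular": [0,0,0]},{"fingers": 80,"delta_pos": [-0.7,0,0],"angular": [0,0,0]},{"fingers": 80,"delta_pos": [-0.7,0,0],"angular": [0,0,0]},{"fingers": 80,"delta_pos": [-0.7,0,-10],"angular": [0,0,0]},{"fingers": 80,"delta_pos": [-0.7,0,-40],"angular": [0,0,0]},{"fingers": 80,"delta_pos": [-0.7,0,-80],"angular": [0,0,0]},{"fingers": 80,"delta_pos": [-0.7,0,-120],"angular": [0,0,0]},{"fingers": 80,"delta_pos": [-0.7,0,-120],"angular": [0,0,0]}])

```text
clock: 11.2
tool_pos: [0.5596, 0.1069, 0.277]
orientation: [179.9, 30.5, -163.5]
force: [0.7, 0.9, 0.6]
opening: 0.0797
gripper_force: 0.0
```

```bash
python3 - <<'E'
from h import *
o=ctrl.get_obs(); im=ctrl.snapshot('wrist')[:,:,::-1]; cv2.imwrite('pics/w3.png',im); np.save('w3.npy',pose(o)); print(inb(o),o['opening'])
E
```

```text
(array([-29.7567,  -0.5273, 129.216 ]), array([1.0933, 0.6818, 0.0227]), array([ 0.1259, -0.4836, -0.0385])) 0.07971476027374615
```

View pics/w3.png

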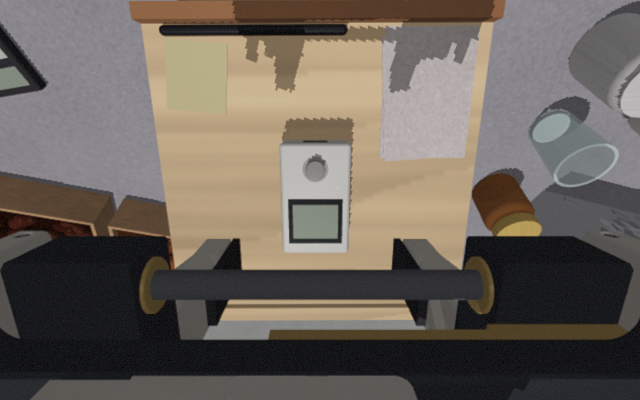

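The wrist picture shows the logger hanging straight on the board, columns 281–350 and rows 142–251, with its button at about (315.5,167) and the display end uppermost. I'll check its position and work out the press.

```bash
python3 - <<'E'
from h import *
T=np.load('w3.npy'); p=ctrl.camera_params('wrist'); M=T@p['mount'];B=board(Q);n=B[:3,2]
loc=lambda uv,z:((onplane(p,M,uv,B[:3,3]+n*z,n)-B[:3,3])@B[:3,:3])*1e3
im=cv2.imread('pics/w3.png'); g=cv2.cvtColor(im,cv2.COLOR_BGR2GRAY).astype(int)
for c in(290,340): print(g[134:150,c],g[243:258,c])
for r in(185,235): print(g[r,274:288],g[r,342:356])
print(g[167,298:334],g[150:186,315])
print(loc([[281,143],[350,143],[282,251],[349,251]],.026)); print('button',loc([315.5,167],.032))
print(delta(ontool(Q,[-.057,-.0025,.045])))
E
```

```text
[107 108 107 105 106 104 100  97  96 110 131 154 173 185 186 184] [137 195 195 196 195 192 193 194 191 180 164 163 164 164 165]
[106 106 105 104 106 105 101 101  96 109 134 156 175 184 184 184] [138 189 189 190 188 189 188 192 188 178 164 162 161 164 164]
[158 158 157 159 157 158 156 161 174 183 189 187 188 188] [186 186 185 186 186 179 163 142 100 125 152 156 153 154]
[160 160 160 165 166 167 170 165 149 171 183 193 193 195] [150 190 191 188 176 156 144 168 171 169 168 168 170 168]
[186 186 187 185 172 150 146 137 104 126 133 134 133 132 132 131 132 132
 132 134 133 130 132 131 129 119 111 145 146 154 178 187 187 187 186 186] [185 184 184 174 128 119 104  89  88  81  76 108 129 132 131 130 133 132
 134 132 134 134 134 137 136 140 139 140 144 143 142 156 177 187 189 188]
[[-78.3338 -29.2039  26.    ]
 [-78.3297  25.8141  26.    ]
 [ 15.3095 -31.1566  26.    ]
 [ 15.3532  27.6624  26.    ]]
button [[-60.0675  -1.7078  32.    ]]
(array([26.3432, -1.9062, 81.8719]), array([ 0.0866,  0.3362, -0.0449]))
```

apply_moves(deltas=[{"fingers": 0,"delta_pos": [10,-1,10],"angular": [0,0.3,0]},{"fingers": 0,"delta_pos": [20,-1.5,25],"angular": [0,0.3,0]},{"fingers": 0,"delta_pos": [27,-1.5,40],"angular": [0,0.3,0]},{"fingers": 0,"delta_pos": [27,-1.5,55],"angular": [0,0.3,0]},{"fingers": 0,"delta_pos": [27,-1.5,68],"angular": [0,0.3,0]},{"fingers": 0,"delta_pos": [27,-1.5,77],"angular": [0,0.3,0]},{"fingers": 0,"delta_pos": [27,-1.5,80],"angular": [0,0.3,0]},{"fingers": 0,"delta_pos": [27,-1.5,80],"angular": [0,0.3,0]},{"fingers": 0,"delta_pos": [27,-1.5,80],"angular": [0,0.3,0]}])

```text
clock: 12.15
tool_pos: [0.5756, 0.1088, 0.1879]
orientation: [-180.0, 29.7, -163.5]
force: [-0.3, -0.2, -0.3]
opening: 0.0134
gripper_force: 0.0
```

```bash
python3 - <<'E'
from h import *
o=ctrl.get_obs();print(inb(o),o['opening'],delta(ontool(Q,[-.0575,-.002,.034])))
E
```

```text
(array([-60.5716,  -3.2684,  44.0859]), array([-0.484 , -0.0769, -0.0962]), array([-0.063 ,  0.3292, -0.0413])) 0.013444000921766577 (array([-3.1286,  1.2818, 10.0667]), array([-0.063 , -0.3292, -0.0413]))
```

apply_moves(deltas=[{"fingers": 0,"delta_pos": [-2.8,1.2,0],"angular": [0,-0.3,0]},{"fingers": 0,"delta_pos": [-2.8,1.2,4],"angular": [0,-0.3,0]},{"fingers": 0,"delta_pos": [-2.8,1.2,8],"angular": [0,-0.3,0]},{"fingers": 0,"delta_pos": [-2.8,1.2,10],"angular": [0,-0.3,0]},{"fingers": 0,"delta_pos": [-2.8,1.2,10],"angular": [0,-0.3,0]},{"fingers": 0,"delta_pos": [-2.8,1.2,10],"angular": [0,-0.3,0]}])

```text
clock: 12.75
tool_pos: [0.5824, 0.1121, 0.1808]
orientation: [-180.0, 30.0, -163.5]
force: [0.3, -0.1, 0.3]
opening: 0.0005
gripper_force: 0.0
```

```bash
python3 - <<'E'
from h import *
o=ctrl.get_obs();print(inb(o),o['opening'],delta(ontool(Q,[-.0575,-.002,.028])))
E
```

```text
(array([-57.6084,  -2.0435,  34.2116]), array([ 0.4051, -0.2146,  0.1562]), array([-0.0567, -0.0012, -0.0405])) 0.0004873338637336337 (array([-0.1082,  0.0497,  6.2115]), array([-0.0567,  0.0012, -0.0405]))
```

apply_moves(deltas=[{"fingers": 0,"delta_pos": [0,0,1.5],"angular": [0,0,0]},{"fingers": 0,"delta_pos": [0,0,3],"angular": [0,0,0]},{"fingers": 0,"delta_pos": [0,0,4.5],"angular": [0,0,0]},{"fingers": 0,"delta_pos": [0,0,6],"angular": [0,0,0]},{"fingers": 0,"delta_pos": [0,0,6.5],"angular": [0,0,0]},{"fingers": 0,"delta_pos": [0,0,6.5],"angular": [0,0,0]}])

```text
clock: 13.35
tool_pos: [0.5856, 0.1134, 0.1758]
orientation: [-180.0, 30.1, -163.5]
force: [-7.6, -0.1, 8.1]
opening: 0.0004
gripper_force: 5.5
```

```bash
python3 - <<'E'
from h import *
print(inb())
E
```

```text
(array([-57.1684,  -1.7583,  28.1343]), array([-2.3054,  2.0332, 10.6766]), array([-0.0266, -0.0727, -0.0199]))
```

The force is 10.7 N at 28 mm off the face, so the button is right down. I'll hold briefly, then retreat.

apply_moves(deltas=[{"fingers": 0,"delta_pos": [0,0,0.4],"angular": [0,0,0]},{"fingers": 0,"delta_pos": [0,0,0.4],"angular": [0,0,0]},{"fingers": 0,"delta_pos": [0,0,-3],"angular": [0,0,0]},{"fingers": 0,"delta_pos": [0,0,-8],"angular": [0,0,0]},{"fingers": 0,"delta_pos": [0,0,-30],"angular": [0,0,0]},{"fingers": 0,"delta_pos": [0,0,-60],"angular": [0,0,0]},{"fingers": 0,"delta_pos": [0,0,-90],"angular": [0,0,0]},{"fingers": 0,"delta_pos": [0,0,-100],"angular": [0,0,0]},{"fingers": 0,"delta_pos": [0,0,-100],"angular": [0,0,0]},{"fingers": 0,"delta_pos": [0,0,-100],"angular": [0,0,0]}])

```text
clock: 14.35
tool_pos: [0.5375, 0.0989, 0.2613]
orientation: [-180.0, 30.0, -163.5]
force: [-0.2, 0.5, -0.7]
opening: 0.0002
gripper_force: 0.0
```

```bash
python3 - <<'E'
from h import *
o=ctrl.get_obs(); im=ctrl.snapshot('wrist')[:,:,::-1]; cv2.imwrite('pics/w4.png',im); print(inb(o))
E
```

```text
(array([-57.9099,  -1.9081, 127.3162]), array([-0.3897,  0.5085, -0.5618]), array([-0.0525,  0.0043, -0.0366]))
```

View pics/w4.png

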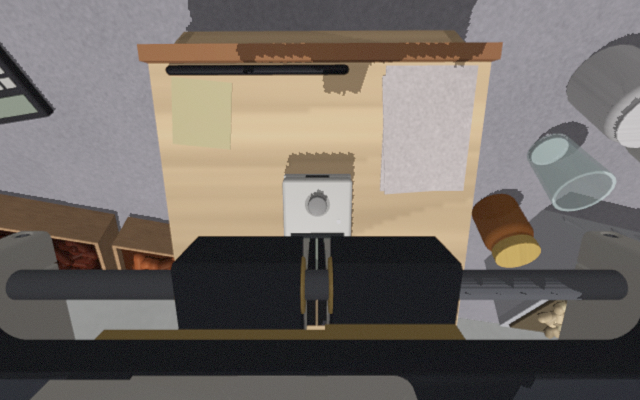

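The logger still hangs straight, with its lower edge at row 179, which agrees with the earlier view after a 28 mm camera shift. The button is out again at (317,203), and the gripper is clear. I'll hand the job in.

```bash
python3 -c "
from plant import ctrl
print(ctrl.close_job())"
```

```text
the job is handed in; nothing more can be done
None
```

The logger hangs locked on the screw, flat and straight. Its start button was pressed right down (10.7 N) and sprang out again, nothing else was disturbed as far as I could see, and the job was handed in at about 14.4 s; no verdict came back.

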